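Hold the transformer bolt behind its bracket while the nut runs home

TASK

The nutrunner is driving the lock nut on the transformer's mounting bolt, but the bolt just spins round with it. Reach down into the narrow gap between the bracket and the heat sink, grip the bolt's hexagon head and hold it from turning until the nut has run fully home, and finish still gripping the head. Do not knock hard against the bracket, transformer or heat sink, and leave the other things on the bench where they are.

Things in the scene. Friction and masses are not known exactly. Their poses are not given: they have to be found in the camera images.
- head_center (a point): centre of the bolt head to hold: brass-yellow plated hexagon, 16 mm across flats, 18.5 across corners, 8 thick, red paint mark. The bolt lies level 75 mm above the bench; the head is in the gap between the grey bracket and the heat sink, open above and at both ends, floor 62 mm below. This frame does not spin: x runs along the gap, y along the bolt from bracket through head to heat sink, z up
- bolt_head: the same head as the part that turns; origin at its centre, its own y along the bolt. It spins about y at about 1.1 rad/s with the nutrunner's socket while nothing holds it. Held, it pulls with 0.12 N m, the lock nut's drag, and with 0.25 N m at most once the nut is home; a grip of 40 N on its sides is ample
- rundown (a joint): how far the lock nut has turned on the bolt's thread, rad. Starts between 0 and 1, stays there while the bolt spins along with the nut, grows at about 0.6 rad/s while the head is held still, and stops at 4.0: nut fully home, nutrunner stalled but still pushing
- bracket: upright grey steel plate, 130 mm long along the gap, top 108 mm above the bench; origin on the bench below the bolt axis, mid-plate, axes as head_center. From head_center along y: its face is at -16 mm, on it a washer 24 mm across to -14 mm and a spacer sleeve 12 mm across to -4 mm, where the head begins; its free end is at +4 mm. All else on the unit is lower than 105 mm
- heatsink: aluminium heat sink, 170 mm long along the gap, top 98 mm above the bench; origin and axes as the bracket's. From head_center along y: its plain face is at +30 mm (so the gap is 46 mm wide), its back at +62 mm; four small black transistors on the face reach to +25 mm, all more than 30 mm lower than head_center
- transformer: yellow ring-shaped transformer, 72 mm across, on the bracket's other side, centred on the bolt, top 111 mm above the bench, from 22 to 60 mm behind head_center (-y); origin and axes as the bracket's. The blue nutrunner lies beyond it on the same line, to 360 mm behind head_center, top 111 mm above the bench
- driver_tray: bystander: black plastic tray 75 x 130 x 24 mm holding a small circuit board; origin under its middle
- multimeter: bystander: yellow and black hand meter 80 x 160 x 33 mm, lying face up; origin under its middle
- nut_bin: bystander: blue open bin 100 x 75 x 50 mm of lock nuts; origin under its middle
- screwdriver: bystander: red-handled screwdriver lying down; origin under its middle
- spanner: bystander: steel spanner lying down; origin under its middle
- tape_roll: bystander: blue roll of tape, 90 mm across, 24 mm high, lying flat; origin under its middle
- spare_bolt: bystander: spare steel bolt standing on its head, 63 mm tall, 19 mm across; origin under its middle

How it is judged:
On the way, in this order (a step that is already met when the one before it is completed fails the run):
1. the bolt head is gripped and no longer turns, with the nut not yet home (contact force between the fingers and bolt_head above 5 N and angular speed of bolt_head below 0.15 rad/s and distance between the grasp point and head_center below 0.02 m and value of joint rundown below 3.9 rad), for 0.5 s.
2. the nut has run fully home while the head was held (value of joint rundown above 3.9 rad and contact force between the fingers and bolt_head above 5 N), for 0.2 s.
At the end, for the whole second after the job is handed in: the nut is home on the thread (rundown above 3.9 rad) and the robot still grips the bolt head: fingers on it with more than 5 N, the grasp point within 20 mm of the head's centre, the head turning slower than 0.15 rad/s (all of step 2 and angular speed of bolt_head below 0.15 rad/s and distance between the grasp point and head_center below 0.02 m); the arm keeps its last pose, push and grip.
It fails at once if the bracket, transformer or heat sink is struck or pushed with more than 25 N (contact force between any of the fingers, the arm and bracket above 25 N or contact force between any of the fingers, the arm and heatsink above 25 N or contact force between any of the fingers, the arm and transformer above 25 N).
It fails at once if a bystander is moved more than 25 mm (distance of any of driver_tray, multimeter, nut_bin, screwdriver, spanner, tape_roll, spare_bolt from where it was at the start of the episode above 0.025 m).
It also fails if it takes over 42 s, if anything falls off the work surface, if the arm or the gripper's body presses on something with over 40 N, if the wrist force passes 120 N, or if a joint passes its speed limit or range.

ROBOT

A 7-joint arm with a two-finger parallel gripper is mounted at the origin on the work surface. World frame = base frame: x ahead of the robot, y to its left, z up, the work surface at z = 0. Lengths are in m, angles in rad, forces in N, time in s.
With the tool pointing down it reaches from about 0.425 to 0.875 m from the base axis. Payload 8.4 kg.
Tool frame: the origin (TCP) lies midway between the tips of the shut fingers; the grasp point (between the pads) lies ctrl.grip_depth behind it (ctrl.grip_depth is the distance from the TCP to the grasp point, in m); z points along the fingers, y is the line along which they close (so a half turn about z gives the same grasp; the last joint's range is limited). The gripper opens to 85 mm and grips with 20 to 120 N. Pads are 22 mm wide; open, the fingers measure 114 mm over their backs; the gripper's body (76 mm by 85 mm) begins 54 mm behind the grasp point. The pads swing forward as they close: fully open they stand 13 mm farther back than shut.
Start: joints at [1.101, 0.333, 0.04, 1.465, -0.013, 1.343, -0.059], TCP at [0.236, -0.606, 0.195] pointing down, gripper open.
Joint ranges: [-2.58, 2.58], [-0.38, 2.09], [-1.3, 1.39], [0.25, 2.4], [-1.5, 4.64], [0.08, 2.09], [-2.65, 2.65]. Speed limits (rad/s): [2.22, 2.22, 2.79, 2.79, 3.14, 3.14, 3.14].

INTERFACE

Orientations are given as a rotation vector (axis times angle).
In Python, from plant import ctrl, claw, read_camera, camera_params, workorder, readout gives the robot as it stands. The module is installed in compiled form; this text tells all that it offers. Calls block until the motion is done:
- ctrl.move_ptp(position, orientation): joint-space move of the TCP to a pose.
- ctrl.line_to(position, rotation=None, speed=0.15, force_limit=None): straight line of the TCP; rotation=None keeps the orientation; speed is the mean speed in m/s. With force_limit (N) it stops when the force on the tool has changed by that much, and returns True; else False.
- ctrl.movej(angles): joint-space move.
- claw.move_gripper(opening, grasp_force=None): finger opening in m; grasp_force is the grip in N (None keeps the last); returns when the fingers have stopped.
- ctrl.hold(seconds).
- ctrl.inverse_kinematics(position, orientation): joint angles nearest the present ones, or None.
- read_camera(name): name is "side" or "top"; returns (picture, depth): 384x512x3 uint8, red, green, blue; 384x512 float32, m along the optical axis (not along the pixel's ray), 0 where there is no reading.
- camera_params(name): a dict with "K" (3x3 intrinsics, pixels), "R" (3x3) and "t" (3): a world point X has camera coordinates R X + t. Camera axes: x right, y down, z forward; pixel columns grow to the right and rows downward; lengths in m; the calibration is good to about 2 mm. A picture is of the moment at which its call begins. camera_params takes no time and is no camera call.
A pose or a line that the arm cannot do raises ctrl.MotionError and nothing moves.
- workorder.finish_job(): hands the job in; it is judged then, once.
Readings, each from a call of its own:
- readout.get_t(): time.
- readout.get_joints(): joint angles.
- readout.get_joint_velocities(): joint speeds.
- readout.get_joint_efforts(): joint torques, N m.
- readout.get_position(): TCP position.
- readout.get_tool_rot(): TCP orientation.
- readout.get_ft_force(): force on the tool from outside, world axes, zero at the start.
- readout.get_ft_torque(): the same for the moment, N m.
- readout.get_grip_width(): finger opening in m.
- readout.get_grip_force(): force on a finger pad.
Only numpy, scipy, OpenCV 4.12 (cv2) and the standard library are available. Lean on these libraries where they do the work, as an engineer would, in place of code of your own. Each camera call takes 0.05 s, during which the arm holds its last target. There are 200 camera calls.

## Working session

There is one attempt and no reset: what is moved stays moved. The work goes in short steps, each a Python script; the robot and the scene stay as the last script left them, time stands still between calls to the robot, and variables do not carry over. Pictures are saved under pics/ and viewed, at most 10 in all, crops included, and the job is handed in when it is done.

```bash
mkdir -p pics; python3 - <<'E'
from plant import ctrl, claw, read_camera, camera_params, readout
import cv2, numpy as np
for n in ("top","side"):
    p,d=read_camera(n); np.savez(f"{n}0.npz",p=p,d=d); cv2.imwrite(f"pics/{n}0.png",p[:,:,::-1])
    c=camera_params(n); print(n,c["K"].round(1).tolist(),(-c["R"].T@c["t"]).round(3),c["R"].round(3).tolist())
print(ctrl.grip_depth,readout.get_t(),readout.get_tool_rot())
E
```

```text
top [[403.5, 0.0, 253.8], [0.0, 403.5, 187.9], [0.0, 0.0, 1.0]] [ 0.354 -0.023  1.311] [[0.018, -1.0, 0.014], [-0.983, -0.021, -0.181], [0.182, -0.01, -0.983]]
side [[459.3, 0.0, 262.8], [0.0, 459.3, 195.7], [0.0, 0.0, 1.0]] [0.465 1.009 0.707] [[-0.991, -0.137, -0.0], [-0.07, 0.511, -0.857], [0.117, -0.849, -0.515]]
0.0187 0.1 [3.08658059e+00 5.78737685e-01 4.35483739e-04]
```

View pics/top0.png

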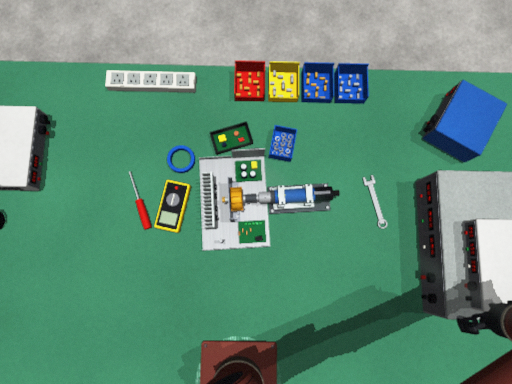

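View pics/side0.png

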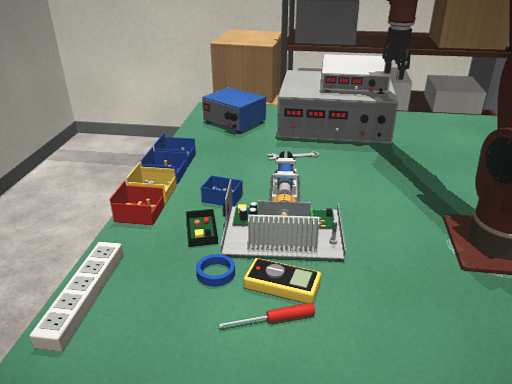

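The top view shows the unit at about (235,200): heat sink at column 208, bracket near 226, transformer (236,199), nutrunner to the right. The side view shows the heat sink at (283,233) hiding the head. Next I'll zoom in.

```bash
python3 - <<'E'
import cv2, numpy as np
p=np.load("top0.npz")["p"][:,:,::-1]; d=np.load("top0.npz")["d"]
a=cv2.resize(p[145:255,190:285],None,fx=5.4,fy=5.4,interpolation=cv2.INTER_CUBIC)
cv2.imwrite("pics/topcrop.png",a)
print((d[196:205,200:250]*1000).astype(int)[::2])
E
```

```text
[[1309 1312 1308 1239 1239 1243 1241 1243 1242 1243 1250 1224 1229 1243
  1282 1284 1310 1310 1314 1312 1312 1312 1245 1247 1247 1315 1315 1312
  1218 1216 1220 1218 1219 1213 1219 1217 1213 1212 1213 1213 1217 1216
  1230 1246 1243 1240 1239 1244 1243 1239]
 [1309 1312 1310 1311 1276 1280 1276 1279 1283 1282 1285 1222 1225 1244
  1284 1306 1310 1314 1318 1307 1310 1311 1243 1241 1239 1246 1245 1247
  1218 1216 1224 1219 1213 1216 1214 1211 1213 1215 1216 1214 1218 1220
  1231 1246 1239 1237 1239 1239 1240 1242]
 [1323 1311 1311 1238 1246 1241 1244 1245 1247 1249 1249 1225 1227 1236
  1280 1315 1312 1310 1308 1313 1307 1309 1243 1241 1241 1247 1246 1241
  1215 1212 1222 1213 1216 1216 1214 1214 1217 1213 1214 1215 1222 1215
  1228 1247 1249 1237 1239 1242 1242 1244]
 [1325 1312 1309 1312 1306 1282 1284 1289 1222 1222 1223 1221 1225 1236
  1273 1310 1308 1311 1312 1309 1306 1313 1309 1312 1304 1310 1308 1312
  1217 1218 1220 1218 1222 1220 1215 1215 1215 1213 1224 1210 1214 1215
  1233 1309 1306 1311 1307 1307 1312 1304]
 [1326 1308 1307 1242 1245 1245 1249 1249 1249 1255 1255 1225 1224 1229
  1265 1310 1307 1305 1306 1307 1302 1309 1313 1313 1306 1307 1310 1310
  1215 1216 1218 1220 1220 1215 1218 1220 1220 1219 1220 1222 1221 1222
  1240 1311 1311 1311 1311 1314 1314 1308]]
```

View pics/topcrop.png

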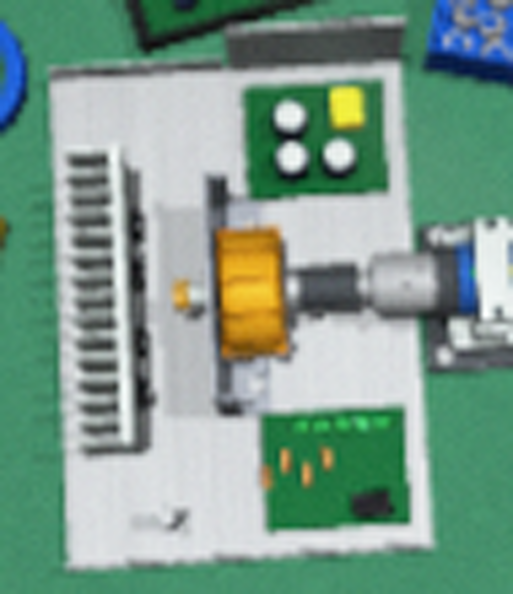

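The crop shows the brass head at crop (181,294), i.e. full-image (223.5,199.4). The heat sink's plain face runs from crop (120,148) to (140,450) and the bracket from (215,180) to (232,410). The gap runs nearly along world x. I'll get the head position and yaw by casting rays.

```bash
cat > h.py <<'E'
import numpy as np
from plant import camera_params
def ray(n,uv,z):
    c=camera_params(n); R,t,K=c["R"],c["t"],c["K"]; o=-R.T@t
    d=R.T@np.linalg.solve(K,np.array([uv[0],uv[1],1.])); return o+d*(z-o[2])/d[2]
def cloud(n,d):
    c=camera_params(n); v,u=np.mgrid[:d.shape[0],:d.shape[1]]
    P=np.linalg.solve(c["K"],np.stack([u.ravel(),v.ravel(),np.ones(u.size)]))*d.ravel()
    return ((P.T-c["t"])@c["R"]).reshape(d.shape+(3,))
E
python3 - <<'E'
from h import *; import cv2
f=np.load("top0.npz"); p,d=f["p"],f["d"]; W=cloud("top",d)
hsv=cv2.cvtColor(p,cv2.COLOR_RGB2HSV)
m=(hsv[...,0]>8)&(hsv[...,0]<32)&(hsv[...,1]>110)&(hsv[...,2]>90)
w=np.zeros_like(m); w[190:212,215:229]=1; m&=w
v,u=np.nonzero(m); s=hsv[v,u,1].astype(float)
print("head px",list(zip(u,v)),u.mean(),v.mean(),"ray",ray("top",(u.mean(),v.mean()),.0835),ray("top",(u.mean(),v.mean()),.075))
def box(lo,hi,r,name):
    M=np.zeros(d.shape,bool); M[r[0]:r[1],r[2]:r[3]]=1
    M&=(W[...,2]>lo)&(W[...,2]<hi)&(d>0); q=W[M]
    print(name,len(q),"z",np.median(q[:,2]),cv2.minAreaRect(q[:,:2].astype(np.float32)), "min",q.min(0),"max",q.max(0))
    return M
box(.085,.11,(165,235,198,220),"sink")
box(.085,.125,(172,225,226,231),"brk")
# plain face: right-edge of sink rows, bracket left edge
for nm,c0,c1,z in(("sink right",205,219,.098),("brk left",226,236,.108)):
    pts=[]
    for r in range(174,226 if nm[0]=='s' else 222):
        g=np.nonzero((W[r,c0:c1,2]>z-.012)&(d[r,c0:c1]>0))[0]
        if len(g): pts.append(ray("top",((c0+g[-1]+.5) if nm[0]=='s' else c0+g[0]-.5,r),z)[:2])
    pts=np.array(pts); k=np.polyfit(pts[:,0],pts[:,1],1); print(nm,len(pts),k,np.degrees(np.arctan(k[0])),"x",pts[:,0].min(),pts[:,0].max(),"y at head",np.polyval(k,.33), "res",np.std(pts[:,1]-np.polyval(k,pts[:,0])))
# unit base plate
tr=(hsv[...,0]>10)&(hsv[...,0]<25)&(hsv[...,1]>150)&(W[...,2]>.09); tr[:,:228]=0;tr[:,250:]=0;tr[:180]=0;tr[225:]=0
q=W[tr]; print("transf",len(q),q.min(0),q.max(0),q.mean(0))
E
```

```text
head px [(np.int64(223), np.int64(197)), (np.int64(224), np.int64(197)), (np.int64(222), np.int64(198)), (np.int64(223), np.int64(198)), (np.int64(224), np.int64(198)), (np.int64(222), np.int64(199)), (np.int64(223), np.int64(199)), (np.int64(224), np.int64(199)), (np.int64(222), np.int64(200)), (np.int64(223), np.int64(200)), (np.int64(224), np.int64(200)), (np.int64(223), np.int64(201)), (np.int64(224), np.int64(201))] 223.15384615384616 199.0 ray [0.54393549 0.05718695 0.0835    ] [0.54525162 0.05774417 0.075     ]
sink 292 z 0.09644093244796348 ((0.541607677936554, 0.10398496687412262), (0.16856731474399567, 0.03217737376689911), 4.525496482849121) min [0.45858541 0.08158358 0.08510369] max [0.62549329 0.12464029 0.10354743]
brk 93 z 0.1056534884039973 ((0.5483022332191467, 0.04182326793670654), (0.13109996914863586, 0.013327271677553654), 1.6015604734420776) min [0.48288414 0.03348804 0.08523461] max [0.61390883 0.04853869 0.11563522]
sink right 52 [0.07927686 0.0442611 ] 4.532749719683772 x 0.46224697605542653 0.6185969533987528 y at head 0.07042246500887378 res 0.0009729341338415404
brk left 43 [ 0.08334434 -0.00321313] 4.764267906246608 x 0.4830736575929735 0.6111670563610206 y at head 0.02429050652791463 res 0.0008340307262173419
transf 237 [ 0.35392194 -0.02326006  0.0900566 ] [0.57825229 0.03677614 1.31067054] [0.54500548 0.01776524 0.10865323]
```

```bash
python3 - <<'E'
from h import *
from plant import ctrl,readout,claw
from scipy.spatial.transform import Rotation as Ro
d=np.load("top0.npz")["d"]; W=cloud("top",d)
for n,(a,b,c,e) in dict(psu=(180,300,430,512),white=(230,300,480,512),blue=(90,150,430,500),all_=(90,300,140,400)).items():
    q=W[a:b,c:e][d[a:b,c:e]>0]; print(n,np.percentile(q[:,2],[5,50,95,99.5]).round(3),q.min(0).round(2),q.max(0).round(2))
a=np.radians(4.6); g=np.array([np.cos(a),np.sin(a),0]); z=np.array([0,0,-1.])
q0=np.array(readout.get_joints())
for s in(1,-1):
    R=np.column_stack([np.cross(s*g,z),s*g,z]); rv=Ro.from_matrix(R).as_rotvec()
    for h in(.25,.056):
        q=ctrl.inverse_kinematics([.5452,.0618,h],rv); print(s,h,rv.round(3),None if q is None else np.round(q,2))
print(readout.get_t(),readout.get_grip_width(),Ro.from_rotvec(readout.get_tool_rot()).as_matrix().round(2).tolist())
E
```

```text
psu [0.125 0.17  0.245 0.248] [ 0.26 -0.79  0.08] [ 0.61 -0.55  0.25]
white [0.24  0.243 0.247 0.248] [ 0.27 -0.72  0.23] [ 0.45 -0.63  0.25]
blue [-0.003  0.107  0.112  0.114] [ 0.71 -0.89 -0.01] [ 0.96 -0.6   0.12]
all_ [-0.005  0.     0.046  0.105] [ 0.23 -0.54 -0.01] [0.95 0.36 0.12]
1 0.25 [2.131 2.309 0.   ] [ 0.47  0.17 -0.74  1.6   0.11  1.42 -0.2 ]
1 0.056 [2.131 2.309 0.   ] [ 0.45  0.34 -0.75  1.84  0.27  1.06 -0.32]
-1 0.25 [ 2.309 -2.131  0.   ] None
-1 0.056 [ 2.309 -2.131  0.   ] [-1.22  0.66  1.37  1.92 -0.7   1.18 -2.64]
0.1 0.0854576827894511 [[0.93, 0.36, 0.0], [0.36, -0.93, -0.0], [0.0, 0.0, -1.0]]
```

```bash
cat >> h.py <<'E'
from scipy.spatial.transform import Rotation as Ro
a=np.radians(4.6); G=np.array([np.cos(a),np.sin(a),0]); Z=np.array([0,0,-1.]); Y=np.array([-np.sin(a),np.cos(a),0])
RV=Ro.from_matrix(np.column_stack([np.cross(G,Z),G,Z])).as_rotvec()
HEAD=np.array([.5455,.0578,.075])
def st():
    from plant import readout as r
    print("t",round(r.get_t(),2),"p",np.round(r.get_position(),4),"F",np.round(r.get_ft_force(),1),"w",round(r.get_grip_width(),4),"gf",np.round(r.get_grip_force(),1))
E
python3 - <<'E'
from h import *; import cv2
from plant import ctrl,readout,claw,read_camera
p=np.array(readout.get_position()); ctrl.line_to(p+[0,0,.13],speed=.2); st()
T=HEAD+.004*Y
ctrl.move_ptp(T+[0,0,.175],RV); st()
claw.move_gripper(.05); st()
ctrl.line_to(T+[0,0,.06],speed=.12,force_limit=10); st()
for n in("top","side"):
    im,d=read_camera(n); np.savez(n+"1.npz",p=im,d=d)
    c=im[140:260,170:330] if n=="top" else im[130:270,200:360]
    cv2.imwrite(f"pics/{n}1.png",cv2.resize(c[:,:,::-1],None,fx=4,fy=4,interpolation=cv2.INTER_CUBIC))
E
```

```text
t 0.9 p [ 0.2355 -0.6057  0.3234] F [-0.3 -0.3 -6.2] w 0.0856 gf 0.0
t 3.52 p [0.5455 0.0606 0.2499] F [-0.1 -0.7 -6.8] w 0.0854 gf 0.0
t 3.96 p [0.5452 0.0617 0.25  ] F [-0.1  0.6 -5.5] w 0.0498 gf 0.0
t 5.07 p [0.5457 0.0619 0.1358] F [-1.  -0.5 -5.9] w 0.0499 gf 0.0
```

View pics/side1.png

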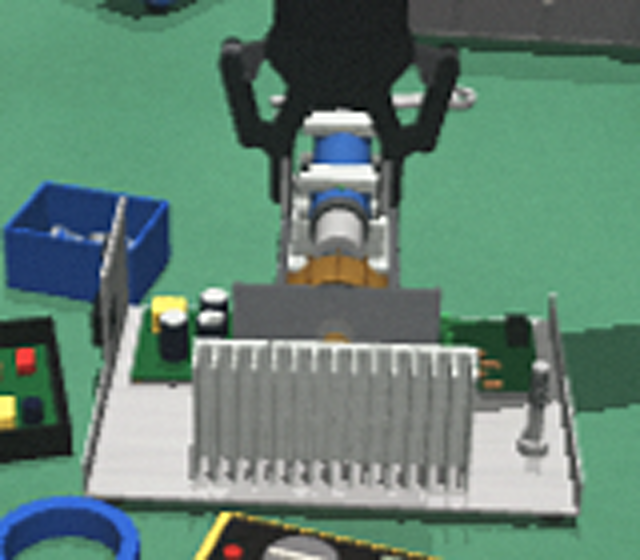

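View pics/top1.png

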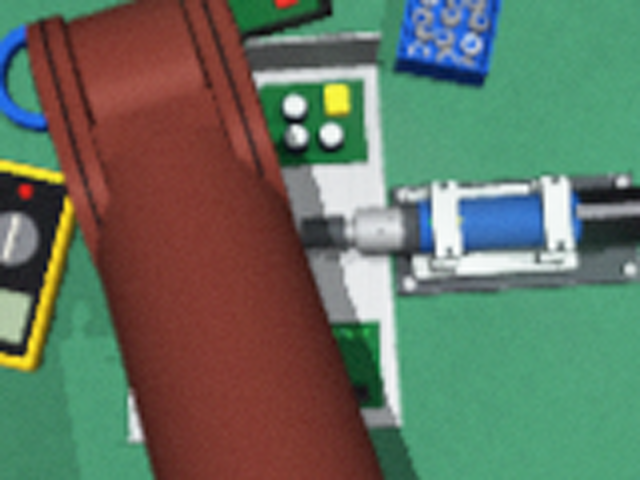

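The side view shows the two fingers at crop columns 280 and 390, centred on 336. The head's brass top is at crop (337,337), so they're aligned along the gap. In the top view the arm hides the gap. I'll descend under force guard.

```bash
python3 - <<'E'
from h import *
from plant import ctrl,readout,claw
print(ray("side",(284.2,214.2),.082))
T=HEAD+.004*Y; T[2]=.075-ctrl.grip_depth
print("hit",ctrl.line_to(T,speed=.06,force_limit=8)); st()
E
```

```text
[0.54253731 0.06129532 0.082     ]
hit False
t 6.62 p [0.5455 0.0618 0.0567] F [-0.1 -0.4 -5.8] w 0.0499 gf 0.0
```

```bash
python3 - <<'E'
from h import *
from plant import ctrl,readout,claw
claw.move_gripper(.0,grasp_force=60); st()
for i in range(4):
    ctrl.hold(.4); st(); print(np.round(readout.get_ft_torque(),2))
E
```

```text
t 7.16 p [0.5452 0.0618 0.0563] F [ 0.2  0.1 -6.7] w -0.0001 gf 0.0
t 7.56 p [0.5452 0.0618 0.0563] F [ 0.  -0.8 -6.2] w -0.0001 gf 0.0
[0.2  0.07 0.02]
t 7.96 p [0.5452 0.0618 0.0563] F [-1.  -0.1 -6.1] w 0.0 gf 0.0
[0.12 0.03 0.01]
t 8.36 p [0.5451 0.0618 0.0563] F [ 0.5 -0.5 -6.5] w 0.0 gf 0.0
[ 0.15  0.06 -0.01]
t 8.76 p [0.5452 0.0618 0.0563] F [ 0.5  0.  -6.8] w -0.0002 gf 0.0
[0.21 0.1  0.01]
```

```bash
python3 - <<'E'
from h import *; import cv2
from plant import ctrl,readout,claw,read_camera
im,d=read_camera("side"); np.savez("side2.npz",p=im,d=d)
c=camera_params("side"); 
for X in ([.5452,.0618,.0563],[.5452,.0618,.075],[.5455,.0578,.083]):
    q=c["K"]@(c["R"]@X+c["t"]); print(q[:2]/q[2],q[2])
cv2.imwrite("pics/side2.png",cv2.resize(im[150:260,220:350,::-1],None,fx=6,fy=5.4,interpolation=cv2.INTER_CUBIC))
print(Ro.from_rotvec(readout.get_tool_rot()).as_matrix().round(3))
E
```

```text
[282.87395509 222.82099989] 1.1487885375295213
[283.04331252 216.58995178] 1.1391491209869333
[283.15623387 213.00458329] 1.1384558513645422
[[-0.08   0.997  0.   ]
 [ 0.997  0.08  -0.   ]
 [-0.     0.    -1.   ]]
```

View pics/side2.png

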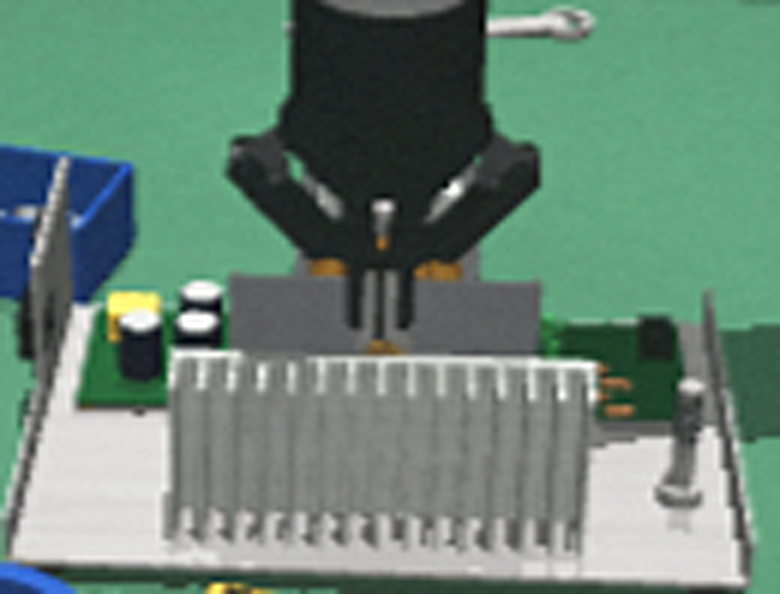

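The fingers have shut above the head. Their tips are at crop (380,330), px (283,211), while the TCP should project to row 223. The brass head shows just below them. I'll measure the finger position from depth.

```bash
python3 - <<'E'
from h import *
f=np.load("side2.npz"); W=cloud("side",f["d"]); p=f["p"]
for v in range(196,218):
    print(v,[tuple((W[v,u]*1000).round().astype(int).tolist()) for u in (279,283,287)],p[v,283].tolist())
E
```

```text
196 [(555, 72, 140), (547, 57, 131), (536, 71, 141)] [61, 51, 35]
197 [(555, 75, 139), (547, 59, 130), (536, 73, 139)] [35, 40, 37]
198 [(555, 76, 137), (547, 60, 127), (536, 74, 137)] [31, 34, 32]
199 [(555, 74, 133), (546, 69, 130), (536, 72, 133)] [26, 34, 30]
200 [(555, 69, 127), (545, 72, 130), (536, 73, 131)] [36, 41, 37]
201 [(555, 69, 124), (545, 75, 128), (536, 65, 123)] [36, 40, 37]
202 [(555, 69, 121), (545, 72, 124), (536, 65, 121)] [49, 50, 48]
203 [(555, 68, 118), (545, 72, 121), (536, 67, 119)] [46, 49, 48]
204 [(555, 70, 116), (545, 71, 118), (536, 71, 118)] [49, 51, 48]
205 [(555, 67, 111), (545, 75, 117), (536, 68, 114)] [47, 50, 49]
206 [(555, 69, 110), (545, 73, 113), (536, 66, 110)] [48, 51, 51]
207 [(555, 69, 107), (545, 73, 110), (536, 68, 108)] [48, 51, 47]
208 [(555, 68, 103), (545, 72, 107), (536, 67, 105)] [44, 47, 44]
209 [(555, 70, 102), (545, 70, 103), (536, 68, 102)] [42, 45, 42]
210 [(555, 71, 100), (545, 71, 100), (536, 65, 97)] [40, 44, 42]
211 [(557, 46, 80), (545, 71, 98), (537, 41, 79)] [44, 46, 44]
212 [(557, 44, 76), (545, 73, 96), (537, 43, 77)] [51, 57, 57]
213 [(557, 45, 74), (546, 58, 83), (537, 42, 74)] [121, 99, 58]
214 [(557, 44, 70), (546, 59, 81), (537, 42, 70)] [118, 91, 51]
215 [(553, 90, 97), (545, 64, 81), (537, 42, 68)] [105, 89, 63]
216 [(553, 91, 95), (543, 90, 96), (533, 91, 97)] [207, 210, 204]
217 [(552, 95, 95), (542, 99, 98), (533, 94, 96)] [211, 216, 212]
```

```bash
python3 - <<'E'
from h import *
from plant import ctrl,readout,claw,read_camera
W1=cloud("side",np.load("side1.npz")["d"])
def tip(W,n):  # lowest point of the fingers: points in front of the head around TCP
    m=(abs(W[...,0]-.5455)<.06)&(abs(W[...,1]-.066)<.018)&(W[...,2]>.09)&(W[...,2]<.25)
    m[:,:200]=0; q=W[m]; print(n,len(q),np.sort(q[:,2])[:12].round(3)); 
tip(W1,"side1 rep .1358")
claw.move_gripper(.05); st()
im,d=read_camera("side"); tip(cloud("side",d),"open now rep .0563")
T=HEAD+.004*Y; T[2]=.040
print("hit",ctrl.line_to(T,speed=.05,force_limit=8)); st()
im,d=read_camera("side"); tip(cloud("side",d),"rep .040")
W=cloud("side",d); np.savez("side3.npz",p=im,d=d)
E
```

```text
side1 rep .1358 575 [0.096 0.097 0.098 0.099 0.1   0.103 0.104 0.109 0.177 0.177 0.178 0.179]
t 9.34 p [0.5452 0.0617 0.0563] F [-0.3  0.6 -6.7] w 0.0501 gf 0.0
open now rep .0563 1252 [0.095 0.095 0.096 0.096 0.096 0.097 0.098 0.098 0.099 0.099 0.099 0.1  ]
hit False
t 9.87 p [0.5449 0.0618 0.0396] F [ 0.1 -0.8 -5.6] w 0.0499 gf 0.0
rep .040 1266 [0.091 0.091 0.092 0.092 0.092 0.092 0.092 0.092 0.093 0.093 0.093 0.093]
```

The depth data agrees at two heights: the real tips sit about 38 mm above the reported TCP, while x and y match. I'll correct for that and continue under force guard.

```bash
python3 - <<'E'
from h import *; import cv2
from plant import ctrl,readout,claw,read_camera
T=HEAD+.004*Y; T[2]=.018
print("hit",ctrl.line_to(T,speed=.04,force_limit=8)); st()
claw.move_gripper(.0,grasp_force=60); st()
for i in range(3):
    ctrl.hold(.3); st(); print(np.round(readout.get_ft_torque(),2))
im,d=read_camera("side"); np.savez("side4.npz",p=im,d=d)
cv2.imwrite("pics/side4.png",cv2.resize(im[150:260,220:350,::-1],None,fx=6,fy=5.4,interpolation=cv2.INTER_CUBIC))
E
```

```text
hit False
t 10.62 p [0.5452 0.0619 0.018 ] F [ 0.1 -0.9 -6.8] w 0.0502 gf 0.0
t 11.04 p [0.5436 0.0617 0.0184] F [-10.1  -1.7   6. ] w 0.0146 gf 58.3
t 11.34 p [0.5436 0.0617 0.0184] F [-9.5 -1.9  4.8] w 0.014 gf 58.3
[-0.09  2.21 -0.07]
t 11.64 p [0.5436 0.0617 0.0184] F [-9.6 -0.7  5.7] w 0.014 gf 58.3
[-0.05  2.14  0.02]
t 11.94 p [0.5436 0.0617 0.0184] F [-9.8 -0.9  5.7] w 0.0144 gf 58.3
[-0.13  2.18  0.01]
```

View pics/side4.png

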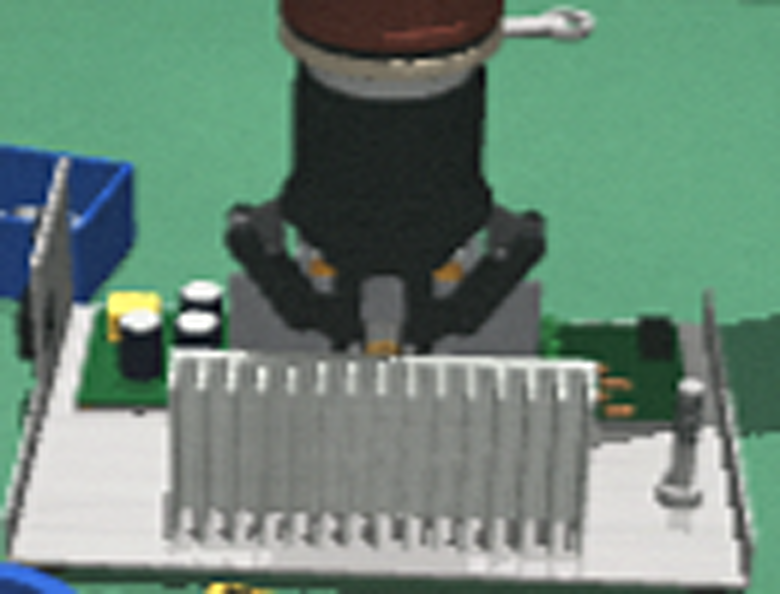

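The fingers have come down either side of the brass head at crop (380,348), with 58 N of grip at a steady width. I'll hold while the nut runs home and watch for slip.

```bash
python3 - <<'E'
from h import *
from plant import ctrl,readout,claw,read_camera
for i in range(30):
    w=[];T=[];F=[]
    for k in range(4): ctrl.hold(.075); w.append(readout.get_grip_width()); T.append(readout.get_ft_torque()); F.append(readout.get_ft_force())
    im,d=read_camera("side")
    print(round(readout.get_t(),2),"w %.4f"%np.mean(w),"gf %.1f"%readout.get_grip_force(),np.mean(T,0).round(2),np.mean(F,0).round(1),im[212:216,281:286].reshape(-1,3).mean(0).round(0))
E
```

```text
12.34 w 0.0144 gf 58.3 [-0.1   2.16  0.  ] [-9.2 -1.2  5.6] [121. 106.  78.]
12.69 w 0.0143 gf 58.3 [-0.12  2.15 -0.01] [-9.6 -1.3  5.5] [121. 106.  78.]
13.04 w 0.0143 gf 58.3 [-0.1   2.16 -0.03] [-9.7 -1.2  5.4] [121. 106.  78.]
13.39 w 0.0142 gf 58.3 [-0.08  2.16 -0.01] [-9.1 -1.4  5.4] [122. 106.  79.]
13.74 w 0.0141 gf 58.3 [-0.09  2.15 -0.03] [-9.4 -1.5  5.5] [121. 106.  78.]
14.09 w 0.0141 gf 58.3 [-0.14  2.13 -0.01] [-9.1 -1.8  5.4] [121. 106.  78.]
14.44 w 0.0141 gf 58.3 [-0.11  2.18  0.01] [-9.4 -1.5  5.2] [121. 106.  78.]
14.79 w 0.0141 gf 58.3 [-0.1   2.17  0.01] [-9.5 -1.8  5.9] [121. 106.  78.]
15.14 w 0.0142 gf 58.3 [-0.07  2.15 -0.02] [-9.7 -1.6  5.3] [121. 106.  78.]
15.49 w 0.0143 gf 58.3 [-0.08  2.17 -0.02] [-9.7 -1.6  5.3] [122. 106.  79.]
15.84 w 0.0143 gf 58.3 [-0.09  2.18 -0.01] [-9.4 -1.2  5.8] [121. 106.  79.]
16.19 w 0.0143 gf 58.3 [-0.1   2.17  0.  ] [-9.  -1.3  5.9] [121. 106.  79.]
16.54 w 0.0140 gf 58.3 [-0.09  2.17 -0.01] [-9.4 -1.2  5.5] [121. 106.  78.]
16.89 w 0.0140 gf 58.3 [-0.09  2.16 -0.04] [-9.8 -1.8  5.5] [121. 106.  78.]
17.24 w 0.0140 gf 58.3
[... 509 characters left out ...]
.  78.]
19.69 w 0.0142 gf 58.3 [-0.1   2.29 -0.  ] [-9.4 -1.5  5.9] [121. 106.  78.]
20.04 w 0.0141 gf 58.3 [-0.09  2.25 -0.02] [-9.4 -1.4  5.3] [121. 105.  77.]
20.39 w 0.0142 gf 58.3 [-0.08  2.25 -0.02] [-9.4 -1.6  5.3] [122. 106.  78.]
20.74 w 0.0142 gf 58.3 [-0.1   2.26 -0.01] [-9.6 -1.1  5.6] [121. 105.  77.]
21.09 w 0.0142 gf 58.3 [-0.06  2.24 -0.01] [-9.9 -1.2  5.6] [121. 106.  77.]
21.44 w 0.0144 gf 58.3 [-0.11  2.25  0.01] [-9.1 -1.4  5.5] [122. 106.  77.]
21.79 w 0.0142 gf 58.3 [-0.1   2.26 -0.02] [-9.6 -1.5  5.2] [122. 106.  77.]
22.14 w 0.0142 gf 58.3 [-0.08  2.25  0.03] [-9.2 -1.6  5.4] [122. 106.  77.]
22.49 w 0.0141 gf 58.3 [-0.1   2.25  0.  ] [-9.2 -1.3  5.5] [121. 106.  77.]
```

The torque stepped by about 0.1 N m at t = 17.5 s, 6.5 s after gripping, which matches the nutrunner stalling. The grip and the picture have stayed steady since, so I'm handing in.

```bash
python3 -c "
from plant import workorder; print(workorder.finish_job())"
```

```text
the job is handed in; nothing more can be done
None
```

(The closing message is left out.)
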